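# Level the icing turntable

## Robot

A 6-joint arm with a two-finger parallel gripper is mounted at the origin on a cart in front of the work surface, level with it; the furniture and walls round the work are solid. World frame = base frame: x ahead of the robot, y to its left, z up, the work surface at z = 0. Lengths are in m, angles in rad, forces in N, time in s.
With the tool pointing down it reaches from about 0.325 to 0.9 m from the base axis. Payload 6.1 kg.
Tool frame: the origin (TCP) lies midway between the tips of the shut fingers; the grasp point (between the pads) lies 19 mm behind it; z points along the fingers, y is the direction in which the jaws open and shut (so a half turn about z gives the same grasp; the last joint's range is limited). The gripper opens to 87 mm and grips with 3 to 60 N. Pads are 19 mm wide; open, the fingers measure 117 mm over their backs; the gripper's body (75 mm by 190 mm) begins 51 mm behind the grasp point.
Start: joints at [-0.126, 0.22, 1.526, -0, 1.395, -0.126], TCP at [0.625, -0, 0.223] pointing down, gripper open.
Joint ranges: [-2.98, 2.98], [-0.91, 2.08], [0.09, 2.57], [-1.24, 4.39], [0.2, 2.65], [-2.68, 2.68]. Speed limits (rad/s): [2.57, 2.57, 3.01, 3.14, 3.14, 3.14].

## Interface

Orientations are given as a unit quaternion [w, x, y, z].
In Python, from station import manip, inverse_kinematics, optics, close_job gives the robot as it stands. Calls block until the motion is done:
- manip.reach(position, orientation): joint-space move of the TCP to a pose.
- manip.move_l(position, frame=None, vel=0.15): straight line of the TCP; frame=None keeps the orientation; vel is the mean speed in m/s.
- manip.goto_joints(angles): joint-space move.
- manip.grip(opening): finger opening in m; the grip force is fixed at half the most; returns when the fingers have stopped.
- manip.pause(seconds).
- inverse_kinematics(position, orientation): joint angles nearest the present ones, or None.
- manip.read_state(): the state.
- optics.read_camera(name): name is "scene" or "side" or "wrist"; returns a dict with "pixels" (420x560x3 uint8, red, green, blue), "range_z" (420x560 float32, m along the optical axis (not along the pixel's ray), 0 where there is no reading), "intrinsics" (3x3 intrinsics, pixels), "xyz" and "rotation" of the camera in the world; the wrist camera has in their place "mount" (4x4, takes a point from camera to tool coordinates, whose origin is the TCP and whose axes are the flange's). Camera axes: x right, y down, z forward; pixel columns grow to the right and rows downward; lengths in m; the calibration is good to about 2 mm. A picture is of the moment at which its call begins: read the wrist's pose just before it.
A pose or a line that the arm cannot do raises manip.PlanningError and nothing moves.
- close_job(): hands the job in, once; it reports no verdict.
The state is a dict: "t": time; "q": joint angles; "qvel": joint speeds; "joint_torque": joint torques, N m; "tcp_pos": TCP position; "tcp_rot": TCP orientation; "wrist_force": force on the tool from outside, world axes, zero at the start; "moment": the same for the moment, N m; "gripper_width": finger opening in m.
Only numpy, scipy, OpenCV 4.12 (cv2) and the standard library are available. Lean on these libraries where they do the work, as an engineer would, in place of code of your own. Each camera call takes 0.05 s, during which the arm holds its last target.

## Task

Turn the wooden turntable by its red-tipped peg one click, clockwise seen from above, so that the yellow spirit level lies in line with the black levelling-foot knob at the front. Then take the knob and turn it until the stand is level: with the level pressed flat against its spring, the bubble comes to rest between the two black lines. Finish while holding the level flat with the fingers on its black rubber pad (press gently, the job ends still pressing), and leave the tomato, salt shaker, garlic and lemon where they are.

Things in the scene. Friction and masses are not known exactly. Their poses are not given: they have to be found in the camera images.
- stand: White icing turntable stand, fixed. Origin on the worktop under the table's axis, z up, -x toward the levelling foot (toward the robot at yaw 0). The white frame (top 34 mm up) is hinged at the rear feet, x=+100 mm; its 46 mm wide tongue holds the foot at x=-160 mm. The round wooden table, radius 95 mm, has its top 52 mm up. Tilts stay under 0.05 rad.
- foot_knob: Round black knob on the levelling foot, 38 to 42 mm across, 28 mm tall, top 74 mm above the worktop; origin on its vertical axis at its underside. Keeps its height and stays where left (friction 0.12 N m). Clockwise from above raises the front 6.5 mm per rad, which shifts the settled bubble (level in line, pressed flat) by -10 mm per rad. At the start the front is 0.6 to 1.5 rad of turn too low.
- table (a joint): Angle of the table (rad), counter-clockwise from above positive, about the stand's origin. Spring detents at +1.047 (start), 0 (the next stop: level in line with the foot, pad end toward the foot) and -1.047. Below about 0.5 the spring (0.1 to 0.2 N m) draws it into the stop at 0.
- peg_top (a point): Top centre of the upright round peg on the table, 82 mm from the table's axis, 96 mm above the worktop; red tip 16 mm across and 12 mm tall on a 14 mm steel shank, standing 44 mm above the table. It points to the stand's +y when the table is at 0.
- level (a joint): Angle of the yellow spirit level (128 x 30 mm, top 76 mm up when flat) above the table (rad): 0.07 propped up by its spring, 0 pressed flat on its stop. Hinged to the table at the end away from the pad; about 3 N down on the pad presses it flat, the pad sinking 7 mm.
- level_pad (a point): Centre of the top face of the black rubber press pad, 34 x 24 mm, at the free end of the level, 43 mm from the table's axis, 79 mm above the worktop when flat and level. Site x runs along the level from pad to hinge, z out of its top.
- vial (a point): Middle of the bubble window (lime green, 56 x 16 mm, on the level's top, 61 mm from the pad centre toward the hinge), midway between two black lines 21.6 mm apart.
- bubble (a joint): Position of the white, 14 mm long bubble along the window (m): 0 at the pad end, 0.018 midway between the lines, 0.036 at the hinge end. Floats uphill, 4 mm per 0.01 rad of slope; settles in about 1.5 s. Reads the stand only with the table at 0 and the level pressed flat; propped up, it lies at the pad end.
- tomato_1: The tomato beside the stand, to be left alone.
- salt_shaker: The salt shaker beside the stand, to be left alone.
- garlic_1: The garlic bulb beside the stand, to be left alone.
- lemon_1: The lemon beside the stand, to be left alone.

How it is judged:
By the outcome, as a careful person would: the job done as asked, in the order asked, and still so for the second after the job is handed in, while the arm keeps its last pose, push and grip.
It also fails if it takes over 64 s, if anything falls off the work surface, if the arm or the gripper's body presses on something with over 40 N, if the wrist force passes 120 N, or if a joint passes its speed limit or range.

## Working session

There is one attempt and no reset: what is moved stays moved. The work goes in short steps, each a Python script; the robot and the scene stay as the last script left them, time stands still between calls to the robot, and variables do not carry over. Pictures are saved under pics/ and viewed, and the job is handed in when it is done.

```bash
ls; mkdir -p pics; cat > h.py <<'E'
import numpy as np, cv2
from station import manip, inverse_kinematics, optics, close_job
def snap(n,f):
    s=manip.read_state(); c=optics.read_camera(n)
    cv2.imwrite('pics/'+f+'.png',c['pixels'][:,:,::-1]); np.savez('pics/'+f+'.npz',tp=s['tcp_pos'],tr=s['tcp_rot'],**c); return c
E
python3 - <<'E'
from h import *
for n in ("scene","side","wrist"):
    c=snap(n,n+'0'); print(n,c['intrinsics'].round(1).tolist(),{k:np.round(c[k],3).tolist() for k in ('xyz','rotation','mount') if k in c})
print(manip.read_state())
E
```

```text
pics
scene [[519.2, 0.0, 278.3], [0.0, 519.2, 211.3], [0.0, 0.0, 1.0]] {'xyz': [0.028, 0.815, 0.638], 'rotation': [0.161, -0.283, 0.814, -0.482]}
side [[414.0, 0.0, 282.7], [0.0, 414.0, 219.1], [0.0, 0.0, 1.0]] {'xyz': [0.686, 0.767, 0.525], 'rotation': [-0.022, 0.036, 0.868, -0.494]}
wrist [[364.6, 0.0, 281.7], [0.0, 364.6, 204.5], [0.0, 0.0, 1.0]] {'mount': [[0.0, -0.97, -0.244, 0.066], [1.0, 0.0, -0.001, 0.001], [0.001, -0.244, 0.97, -0.162], [0.0, 0.0, 0.0, 1.0]]}
{'t': 0.15, 'q': array([-1.26117663e-01,  2.21068925e-01,  1.52735573e+00, -9.28736688e-06,
        1.39467010e+00, -1.26108442e-01]), 'qvel': array([ 0.0004817 , -0.00315218, -0.00311639,  0.00231218, -0.00011563,
       -0.00060412]), 'joint_torque': array([ 5.44750201e-04, -4.95191681e+01, -3.87881935e+01,  6.99610985e-02,
        5.31197037e-02, -7.11234907e-05]), 'tcp_pos': array([6.24526743e-01, 4.19794774e-05, 2.21669773e-01]), 'tcp_rot': array([-5.90852485e-04,  7.07109264e-01,  7.07103899e-01, -4.63670293e-04]), 'wrist_force': array([ 0.38788676,  0.18851805, -0.27543671]), 'moment': array([ 0.00128366, -0.00182761, -0.01902148]), 'gripper_width': 0.08717868330106705}
```

View pics/scene0.png

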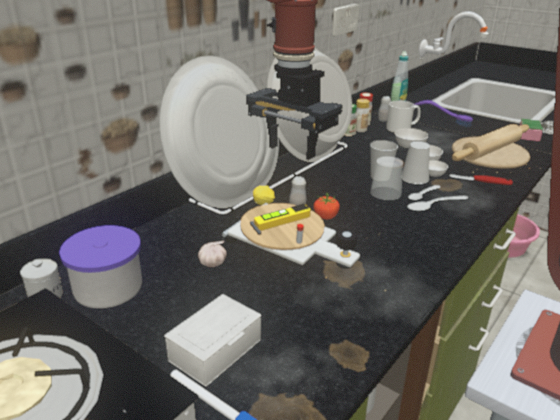

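View pics/side0.png

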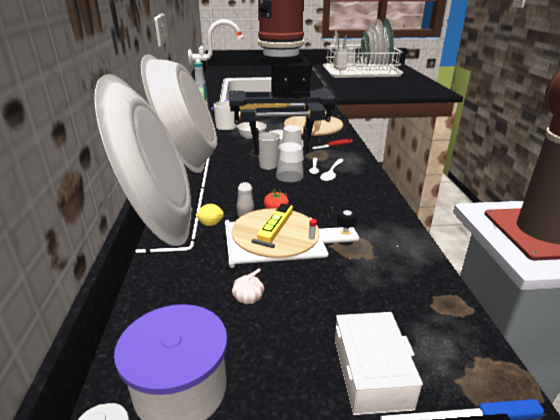

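View pics/wrist0.png

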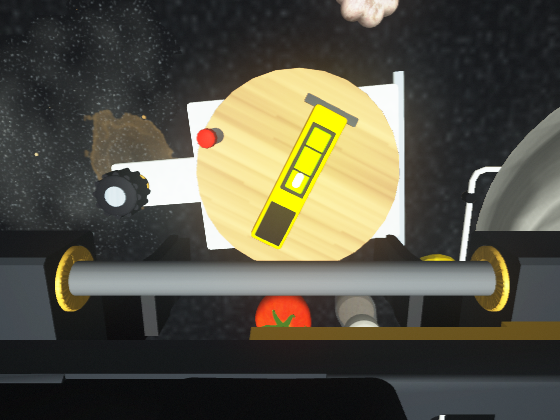

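The wrist view shows the knob at about (115,195), the peg tip at (207,138), the table centred near (298,167), the level's dark pad at (274,224), and the tomato, shaker, lemon and garlic around the stand.

```bash
cat >> h.py <<'E'
from scipy.spatial.transform import Rotation as R
def campose(c):
    if 'mount' in c:
        T=np.eye(4); T[:3,:3]=R.from_quat(np.array(c['tr'])[[1,2,3,0]]).as_matrix(); T[:3,3]=c['tp']
        M=T@c['mount']; return M[:3,:3],M[:3,3]
    return R.from_quat(np.array(c['rotation'])[[1,2,3,0]]).as_matrix() if np.size(c['rotation'])==4 else np.array(c['rotation']),np.array(c['xyz'])
def cast(c,uv,z):
    Rm,p=campose(c); uv=np.atleast_2d(uv).astype(float)
    d=np.c_[uv,np.ones(len(uv))]@np.linalg.inv(c['intrinsics']).T@Rm.T
    return p+d*((z-p[2])/d[:,2])[:,None]
def proj(c,P):
    Rm,p=campose(c); q=(np.atleast_2d(P)-p)@Rm@np.array(c['intrinsics']).T; return q[:,:2]/q[:,2:]
def blobs(m,amin=40):
    n,l,s,ce=cv2.connectedComponentsWithStats(m.astype(np.uint8)); return [(int(s[i,4]),ce[i].round(1),s[i,:4].tolist()) for i in range(1,n) if s[i,4]>=amin]
def hsv(c): return cv2.cvtColor(np.ascontiguousarray(c['pixels']),cv2.COLOR_RGB2HSV)
def ld(f): return dict(np.load('pics/'+f+'.npz'))
E
cat > m.py <<'E'
from h import *
for f in ('wrist0','side0','scene0'):
    c=ld(f);h=hsv(c);print(f)
    red=((h[...,0]<6)|(h[...,0]>174))&(h[...,1]>170)&(h[...,2]>90)
    for a in blobs(red,15): print('red',a,cast(c,a[1],.09)[0].round(4))
    if f!='wrist0': continue
    wood=(h[...,0]>10)&(h[...,0]<26)&(h[...,1]>40)&(h[...,1]<150)&(h[...,2]>150)
    for a in blobs(wood,3000): print('wood',a)
    yel=(h[...,0]>22)&(h[...,0]<34)&(h[...,1]>200)&(h[...,2]>120)
    for a in blobs(yel,200): print('yel',a,cast(c,a[1],.08)[0].round(4))
    # table circle: contour of wood
    m=wood.astype(np.uint8); m[240:]=0
    ct=max(cv2.findContours(m,cv2.RETR_EXTERNAL,cv2.CHAIN_APPROX_NONE)[0],key=cv2.contourArea)[:,0]
    hull=cv2.convexHull(ct)[:,0]; hull=hull[hull[:,1]<225]
    P=cast(c,hull,.052)[:,:2]; A=np.c_[2*P,np.ones(len(P))]; s=np.linalg.lstsq(A,(P**2).sum(1),rcond=None)[0]
    print('circle',s[:2],np.sqrt(s[2]+s[0]**2+s[1]**2))
    kn=(h[...,2]>120)&(h[...,1]<60);kn[:,150:]=0
    for a in blobs(kn,80): print('knobcap',a,cast(c,a[1],.074)[0].round(4))
    print(np.median(c['range_z'][185:205,105:125]))
    dk=(h[...,2]<90); sub=np.zeros_like(dk); sub[195:255,245:305]=dk[195:255,245:305]
    for a in blobs(sub): print('pad',a,cast(c,a[1],.086)[0].round(4))
E
python3 m.py
python3 -c "
from h import *
a=cv2.imread('pics/wrist0.png')[120:260,60:240];cv2.imwrite('pics/k.png',cv2.resize(a,None,fx=4,fy=4))
a=cv2.imread('pics/side0.png')[180:280,200:380];cv2.imwrite('pics/k2.png',cv2.resize(a,None,fx=4,fy=4))"
```

```text
wrist0
red (276, array([205.9, 137.9]), [197, 129, 19, 19]) [0.5648 0.0466 0.09  ]
red (786, array([288.6, 308.2]), [255, 296, 56, 31]) [ 0.6312 -0.1036  0.09  ]
wood (24965, array([297.8, 166.1]), [196, 68, 203, 193])
yel (2142, array([302.3, 166.6]), [251, 104, 96, 145]) [0.6422 0.0223 0.08  ]
yel (343, array([318. , 139.5]), [307, 128, 23, 24]) [0.6548 0.0447 0.08  ]
yel (428, array([307. , 160.7]), [294, 147, 27, 28]) [0.6461 0.0273 0.08  ]
circle [0.63930103 0.01054757] 0.09307338863311296
knobcap (399, array([134.9, 167.9]), [111, 161, 39, 29]) [0.4994 0.0203 0.074 ]
knobcap (350, array([114.6, 196.2]), [104, 186, 22, 21]) [ 0.4792 -0.0046  0.074 ]
knobcap (2081, array([109.4, 281.5]), [68, 269, 82, 26]) [ 0.4653 -0.0856  0.074 ]
0.31608078
pad (186, array([269.7, 237. ]), [256, 231, 27, 15]) [ 0.6147 -0.0378  0.086 ]
side0
red (102, array([340.1, 141.6]), [328, 139, 25, 7]) [ 0.413  -0.4032  0.09  ]
red (216, array([274.3, 201.4]), [264, 195, 25, 13]) [ 0.6355 -0.0404  0.09  ]
red (43, array([312.9, 222. ]), [310, 218, 7, 8]) [0.5632 0.0542 0.09  ]
scene0
red (16, array([366.3,  97. ]), [361, 95, 11, 4]) [ 0.9115 -0.8455  0.09  ]
red (141, array([492.8, 179.5]), [475, 176, 37, 8]) [ 0.3203 -0.4303  0.09  ]
red (62, array([320.8, 209.2]), [315, 201, 15, 17]) [ 0.5657 -0.0343  0.09  ]
red (23, array([299.9, 226.4]), [298, 224, 5, 6]) [0.5579 0.0547 0.09  ]
```

View pics/k.png

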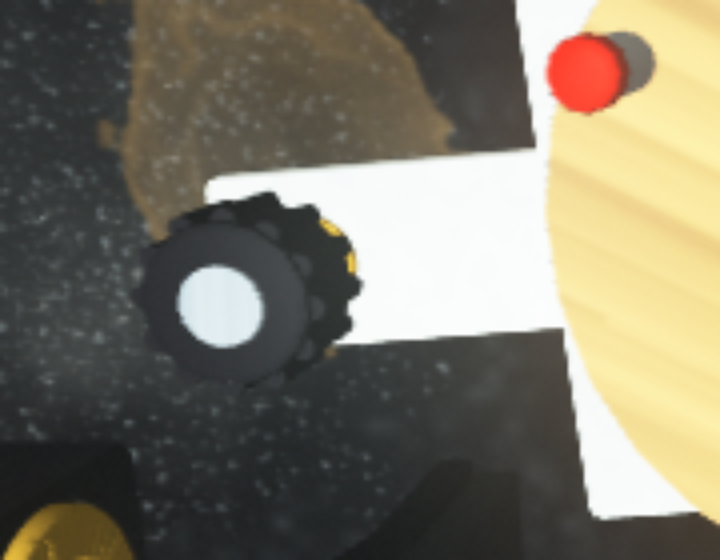

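View pics/k2.png

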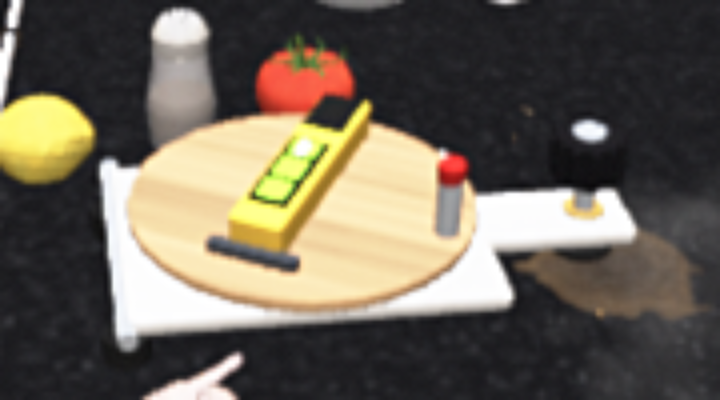

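```bash
python3 - <<'E'
from h import *
W=ld('wrist0');S=ld('side0');C=ld('scene0')
for c,f in((S,'side'),(C,'scene')):
    h=hsv(c); u,v=(347,215) if f=='side' else (347,235)
    m=np.zeros(h.shape[:2],bool); sl=np.s_[v-6:v+6,u-10:u+10]; m[sl]=(h[sl][...,2]>120)&(h[sl][...,1]<90)
    for a in blobs(m,5): print(f,a,cast(c,a[1],.074)[0].round(4))
def d(c,u,v):
    z=c['range_z'][v,u]; Rm,p=campose(c); return (p+Rm@(np.linalg.inv(c['intrinsics'])@[u,v,1])*z).round(4)
print('W knob',d(W,115,195),'table',d(W,250,150),d(W,350,170),'peg',d(W,205,138),'counter',d(W,60,60),'tongue',d(W,175,180))
print('S table',d(S,262,220),d(S,262,240),'peg',d(S,313,221),'counter',d(S,200,280),'knob',d(S,347,213))
print('C table',d(C,260,232),d(C,285,240),'peg',d(C,300,226))
print('campose',campose(W))
E
```

```text
side (39, array([346.9, 212.3]), [343, 210, 9, 6]) [ 0.4782 -0.0069  0.074 ]
scene (45, array([346.4, 233.7]), [342, 231, 10, 6]) [ 0.4804 -0.0044  0.074 ]
W knob [ 0.4809 -0.0029  0.0765] table [0.5956 0.0327 0.0455] [0.6878 0.0149 0.0505] peg [0.5642 0.0466 0.0906] counter [4.058e-01 1.165e-01 4.000e-04] tongue [0.5189 0.0013 0.027 ]
S table [ 0.6641 -0.0313  0.0488] [0.668  0.0709 0.0629] peg [0.5622 0.0492 0.0894] counter [ 7.943e-01  1.095e-01 -1.000e-04] knob [ 0.4795 -0.0008  0.0758]
C table [0.6437 0.0809 0.056 ] [0.5914 0.0605 0.0464] peg [0.5603 0.0509 0.0883]
campose (array([[ 9.99996087e-01,  6.66566536e-04, -2.71685992e-03],
       [-1.68216916e-05, -9.69746657e-01, -2.44113541e-01],
       [-2.79738374e-03,  2.44112632e-01, -9.69742851e-01]]), array([0.625851  , 0.06605617, 0.38382817]))
```

```bash
python3 - <<'E'
from h import *
for f in ('wrist0','side0'):
    c=ld(f);z=c['range_z'];v,u=np.nonzero(z>0);Rm,p=campose(c)
    P=p+(np.c_[u,v,np.ones(len(u))]@np.linalg.inv(c['intrinsics']).T*z[v,u][:,None])@Rm.T
    s=(P[:,2]>.11)&(P[:,2]<.4)&(P[:,1]>-.12)&(P[:,1]<.3)&(P[:,0]>.55)&(z[v,u]>.16)
    if f=='side0': s&=(P[:,0]>.72)
    print(f,s.sum(),P[s].min(0) if s.any() else 0, np.percentile(P[s][:,0],[0,1,5]))
    for nm,b in (('shaker/tom',(.6,.8,-.15,-.03)),):
        s=(P[:,0]>.6)&(P[:,0]<.75)&(P[:,1]>-.16)&(P[:,1]<-.075)&(P[:,2]>.02)&(P[:,2]<.14); print(nm,P[s].max(0),P[s].min(0))
def yq(a): # tool y at world angle a
    y=np.array([np.cos(a),np.sin(a),0]);zz=np.array([0,0,-1.]);x=np.cross(y,zz); q=R.from_matrix(np.c_[x,y,zz]).as_quat(); return q[[3,0,1,2]]
for P,a in (((.565,.045,.07),35),((.632,.092,.07),35),((.479,-.0045,.05),90),((.479,-.0045,.05),0),((.479,-.0045,.05),-90),((.597,.0066,.08),90),((.597,.0066,.08),-90)):
    q=inverse_kinematics(np.array(P),yq(np.radians(a))); print(P,a,None if q is None else q.round(2))
E
```

```text
wrist0 645 [ 0.57263365 -0.02315058  0.11004058] [0.57263365 0.57327507 0.57477347]
shaker/tom [ 0.72411011 -0.0750255   0.08401769] [ 0.60009731 -0.15800681  0.02014756]
side0 25244 [ 0.84069969 -0.11993778  0.11003386] [0.84069969 0.84862562 0.86592212]
shaker/tom [ 0.72463283 -0.0756547   0.08918293] [ 0.60007014 -0.15993737  0.02008299]
(0.565, 0.045, 0.07) 35 [-0.06  0.24  1.81 -0.    1.09 -0.67]
(0.632, 0.092, 0.07) 35 [ 0.02  0.4   1.61 -0.    1.14 -0.59]
(0.479, -0.0045, 0.05) 90 [-0.17  0.08  2.04 -0.    1.03 -1.75]
(0.479, -0.0045, 0.05) 0 [-0.17  0.08  2.04 -0.    1.03 -0.17]
(0.479, -0.0045, 0.05) -90 [-0.17  0.08  2.04 -0.    1.03  1.4 ]
(0.597, 0.0066, 0.08) 90 [-0.12  0.29  1.72 -0.    1.13 -1.69]
(0.597, 0.0066, 0.08) -90 [-0.12  0.29  1.72 -0.    1.13  1.45]
```

```bash
cat >> h.py <<'E'
def yq(a):
    y=np.array([np.cos(a),np.sin(a),0]);zz=np.array([0,0,-1.]);x=np.cross(y,zz); q=R.from_matrix(np.c_[x,y,zz]).as_quat(); return q[[3,0,1,2]]
O=np.array([.6393,.0105]); YAW=.091; KN=np.array([.479,-.0045])
def st(x,y,z): return np.array([O[0]+x*np.cos(YAW)-y*np.sin(YAW),O[1]+x*np.sin(YAW)+y*np.cos(YAW),z])
def rs(t=''):
    s=manip.read_state(); print(t,'t %.2f'%s['t'],np.round(s['tcp_pos'],4),'F',np.round(s['wrist_force'],1),'w %.4f'%s['gripper_width']); return s
E
python3 - <<'E'
from h import *
r=.082
def pg(th,z,rr=r): a=np.pi/2+th; return st(rr*np.cos(a),rr*np.sin(a),z)
manip.grip(.042)
q=yq(np.radians(35))
manip.reach(pg(1.047,.15),q); rs()
manip.move_l(pg(1.047,.07),vel=.2); rs()
snap('wrist','wpeg')
for th in (.8,.55,.3,.1,0): manip.move_l(pg(th,.07),vel=.12); rs(th)
manip.pause(.5); rs()
snap('side','side1'); snap('wrist','w1')
E
```

```text
t 1.73 [0.5656 0.0448 0.1508] F [0.8 0.1 0. ] w 0.0421
 t 2.28 [0.5663 0.0444 0.0712] F [-0.1  0.3 -0.3] w 0.0420
0.8 t 2.65 [0.5769 0.0625 0.0714] F [ 0.2 -0.4 -0.1] w 0.0422
0.55 t 2.97 [0.5907 0.0762 0.0703] F [-0.2 -0.  -0.4] w 0.0421
0.3 t 3.28 [0.6084 0.086  0.0701] F [-0.4 -0.6 -0.3] w 0.0418
0.1 t 3.57 [0.6239 0.0907 0.0702] F [-0.1  0.  -0. ] w 0.0421
0 t 3.82 [0.6319 0.092  0.0701] F [-0.3  0.6  0.4] w 0.0419
 t 4.32 [0.6318 0.0922 0.07  ] F [-0.3  0.2  0.1] w 0.0420
```

View pics/w1.png

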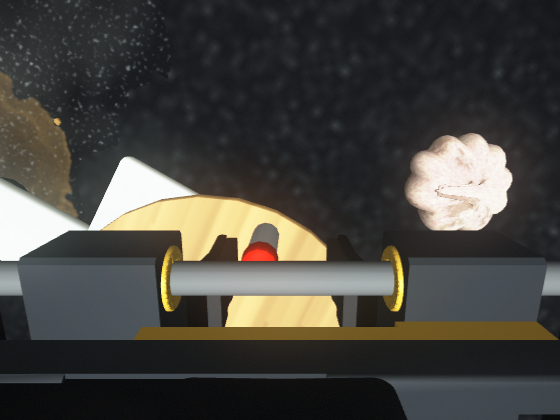

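View pics/side1.png

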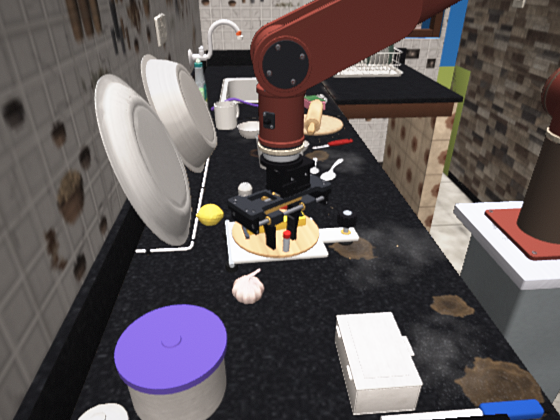

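The peg tip is at (260,255), between the fingers and nearer the trailing one; the garlic at (460,182) is untouched. I'll lift off and check the table's angle.

```bash
python3 - <<'E'
from h import *
s=manip.read_state()['tcp_pos']
manip.move_l([s[0],s[1],.15],vel=.25)
manip.reach(st(-.01,-.02,.25),yq(0)); rs()
c=snap('wrist','w2')
c=ld('w2');h=hsv(c)
red=((h[...,0]<6)|(h[...,0]>174))&(h[...,1]>170)&(h[...,2]>90)
for a in blobs(red,60):
    P=cast(c,a[1],.09)[0]; d=P[:2]-O; print(a,P,np.hypot(*d),np.degrees(np.arctan2(d[1],d[0])),'exp',90+np.degrees(YAW))
E
```

```text
t 5.51 [ 0.6302 -0.0099  0.2477] F [-0.3  0.1 -0.7] w 0.0421
(270, array([271.8,  70.4]), [263, 61, 18, 20]) [0.62214881 0.09027366 0.09      ] 0.08159656977374197 102.13377619740959 exp 95.2139159356905
(161, array([296. , 301.1]), [287, 296, 18, 17]) [ 0.6446563  -0.12077734  0.09      ] 0.13138657035031423 -87.66354630967743 exp 95.2139159356905
```

View pics/w2.png

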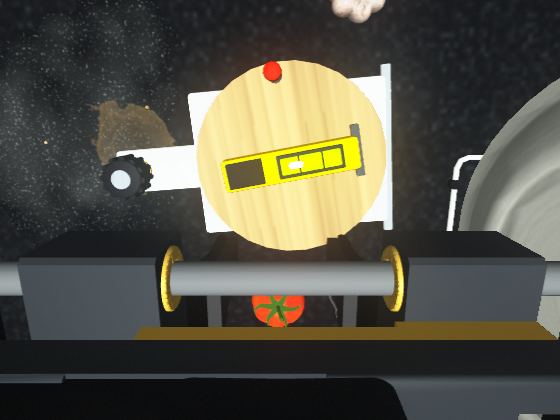

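The peg reads about 102° against 95° wanted, and the level runs (245,175) to (345,156), so the table stopped about 0.12 rad short. I'll close the jaws on the peg at the stop position to finish the click.

```bash
python3 - <<'E'
from h import *
q=yq(YAW)
manip.grip(.06)
p=st(0,.082,.14)
manip.reach(p,q); p[2]=.07; manip.move_l(p,vel=.2); rs()
manip.grip(.022); rs()
manip.grip(.010); rs(); 
manip.grip(.06); manip.pause(.3)
p[2]=.15; manip.move_l(p,vel=.25)
manip.reach(st(-.01,-.02,.25),yq(0)); rs()
c=snap('wrist','w3');c=ld('w3');h=hsv(c)
red=((h[...,0]<6)|(h[...,0]>174))&(h[...,1]>170)&(h[...,2]>90)
for a in blobs(red,60):
    P=cast(c,a[1],.09)[0]; d=P[:2]-O; print(a,P,np.hypot(*d),np.degrees(np.arctan2(d[1],d[0])),'exp',90+np.degrees(YAW))
E
```

```text
t 7.36 [0.6331 0.0911 0.0716] F [0.1 0.3 0.8] w 0.0601
 t 8.27 [0.6318 0.0922 0.0699] F [-0.6 -0.5  0. ] w 0.0224
 t 8.61 [0.6315 0.0923 0.0698] F [-2.4  0.6  2. ] w 0.0145
 t 11.00 [ 0.6303 -0.0098  0.2479] F [-0.4 -0.4 -0.8] w 0.0599
(273, array([283.5,  68.9]), [275, 60, 18, 19]) [0.63217018 0.09155816 0.09      ] 0.08137112394349856 95.02676285213413 exp 95.2139159356905
(161, array([296.4, 301.1]), [287, 296, 18, 17]) [ 0.64485916 -0.12078853  0.09      ] 0.1314061721818356 -87.57536729187628 exp 95.2139159356905
```

View pics/w3.png

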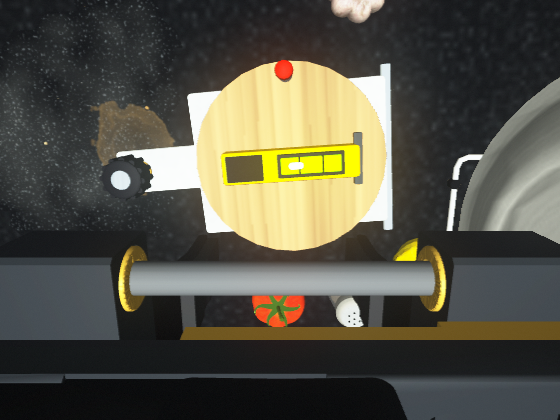

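The peg now reads 95.0° (wanted 95.2°), and the level at (222–360,165) lies in line with the tongue and knob at (120,180). Next I'll press the pad briefly to read the bubble.

```bash
cat >> h.py <<'E'
def press(fmax=6,zmin=.066):
    manip.reach(st(-.043,0,.10),yq(YAW-np.pi/2))
    manip.pause(.3); f0=rs('pre')['wrist_force'][2]
    z=.092
    while z>zmin:
        manip.move_l(st(-.043,0,z),vel=.03); manip.pause(.1)
        s=manip.read_state(); f=s['wrist_force'][2]-f0; print('%.4f %.4f %.2f'%(z,s['tcp_pos'][2],f))
        if f>fmax: break
        z-=.0015 if f<2 else .0007
E
python3 - <<'E'
from h import *
c=ld('w3'); print(cast(c,(244,169),.084),st(-.043,0,.084))
manip.grip(0.0)
press()
manip.pause(1.6); rs()
snap('wrist','p1')
a=cv2.imread('pics/p1.png');print(a.shape)
E
```

```text
[[0.59666539 0.00721592 0.084     ]] [0.59647792 0.0065924  0.084     ]
pre t 13.88 [0.5968 0.0065 0.1003] F [-0.9  0.  -0.1] w 0.0003
0.0920 0.0919 -0.39
0.0905 0.0905 -0.36
0.0890 0.0890 -0.18
0.0875 0.0875 -0.36
0.0860 0.0860 0.24
0.0845 0.0845 -0.19
0.0830 0.0830 -0.07
0.0815 0.0816 0.81
0.0800 0.0801 1.17
0.0785 0.0785 1.52
0.0770 0.0771 1.82
0.0755 0.0755 3.02
0.0748 0.0748 3.55
0.0741 0.0744 6.26
 t 20.54 [0.5964 0.0066 0.0743] F [-3.  -0.   6.8] w 0.0005
(420, 560, 3)
```

View pics/p1.png

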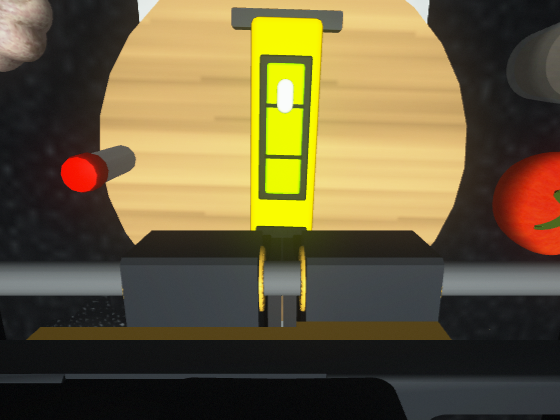

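Pressed flat, the bubble is at (285,96) and the lines are at v≈105 and 157, so it sits toward the hinge. I'll compute the offset and turn the knob.

```bash
cat >> h.py <<'E'
def bubble(f):
    c=ld(f);h=hsv(c)
    w=(h[...,1]<70)&(h[...,2]>190); w[:,:262]=0;w[:,310:]=0;w[:50]=0;w[200:]=0
    b=max(blobs(w,30),key=lambda a:a[0])
    col=c['pixels'][55:205,268:276].astype(float).mean(1)[:,1]   # beside the bubble
    dk=np.nonzero(col<120)[0]+55; g=np.split(dk,np.nonzero(np.diff(dk)>1)[0]+1); g=[x.mean() for x in g if len(x)]
    L=[x for x in g if 85<x<175]
    u=b[1][0]; P=cast(c,[b[1],(u,L[0]),(u,L[-1])],.075)
    e=np.array([np.cos(YAW),np.sin(YAW)]); s=P[:,:2]@e
    off=(s[0]-(s[1]+s[2])/2); print(b,'lines',g,'gap mm',(s[1]-s[2])*1e3,'offset toward hinge mm',off*1e3); return off*21.6e-3/(s[1]-s[2])
E
python3 -c "
from h import *
print(bubble('p1'))"
```

```text
(478, array([284.6,  95.5]), [277, 79, 16, 34]) lines [np.float64(58.5), np.float64(105.0), np.float64(156.0), np.float64(196.0)] gap mm 21.76604607263699 offset toward hinge mm 14.779035781110172
0.014666291333146337
```

```bash
python3 - <<'E'
from h import *
s=manip.read_state()['tcp_pos']; manip.move_l([s[0],s[1],.11],vel=.2)
a=np.radians(-48)
manip.reach([*KN,.13],yq(a)); manip.grip(.065)
manip.move_l([*KN,.05],vel=.2); manip.pause(.2); rs('down')
snap('wrist','kn1')
manip.grip(.03); s=rs('gripped')
q=np.array(s['q']); print(q.round(3)); q[5]+=1.467
manip.goto_joints(q); manip.pause(.2); s=rs('turned'); print(s['q'].round(3),s['moment'].round(2))
E
```

```text
down t 23.62 [ 0.4805 -0.0047  0.0517] F [-0.4  0.1 -0.6] w 0.0650
gripped t 24.27 [ 0.4788 -0.0043  0.05  ] F [-2.3  1.4  2.3] w 0.0374
[-0.174  0.076  2.04   0.     1.026  0.664]
turned t 25.78 [ 0.4788 -0.0036  0.05  ] F [-0.7  5.1  2.1] w 0.0374
[-1.730e-01  7.600e-02  2.040e+00  2.000e-03  1.026e+00  2.130e+00] [ 1.03  0.3  -0.06]
```

View pics/kn1.png

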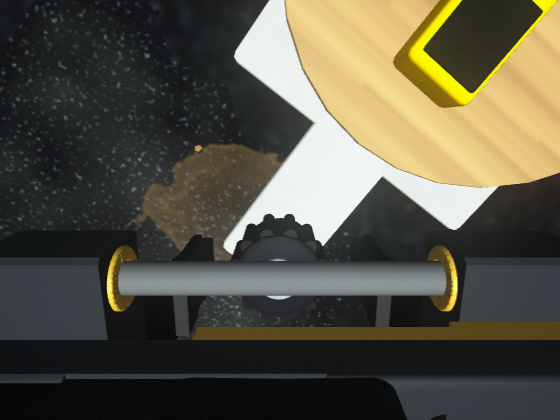

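The knob at (280,270) was centred between the fingers, which gripped it at 37 mm and turned it. Now I'll release it and press the pad again.

```bash
python3 - <<'E'
from h import *
manip.grip(.065); s=manip.read_state()['tcp_pos']; manip.move_l([s[0],s[1],.13],vel=.2)
manip.grip(0.0)
press(fmax=5.5,zmin=.07)
manip.pause(1.7); rs()
snap('wrist','p2'); 
try: print(bubble('p2'))
except Exception as e: print(e)
E
```

```text
pre t 29.43 [0.5963 0.0065 0.1006] F [-0.4  0.1 -0.1] w 0.0005
0.0920 0.0919 -0.69
0.0905 0.0905 0.16
0.0890 0.0890 -1.09
0.0875 0.0875 0.66
0.0860 0.0862 1.12
0.0845 0.0846 1.72
0.0830 0.0830 2.22
0.0823 0.0823 1.83
0.0808 0.0808 2.59
0.0801 0.0801 2.39
0.0794 0.0794 5.18
0.0787 0.0792 8.59
 t 35.50 [0.5964 0.0066 0.0792] F [-4.5  0.2  7.2] w 0.0005
(431, array([283.7, 125.7]), [276, 110, 16, 32]) lines [np.float64(56.5), np.float64(101.0), np.float64(152.0), np.float64(192.5)] gap mm 22.30317387074676 offset toward hinge mm 0.5369817992760817
0.000520051851435215
```

View pics/p2.png

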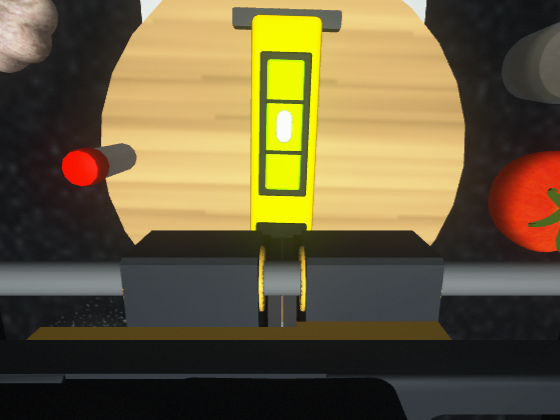

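The bubble at (284,126) lies between the lines at v=101 and 152, 0.5 mm from the middle. I'll check that it stays still and that the table and the other objects haven't moved, then hand in.

```bash
python3 - <<'E'
from h import *
manip.pause(.7); rs(); snap('wrist','p3'); print(bubble('p3'))
c=ld('p3');h=hsv(c)
red=((h[...,0]<6)|(h[...,0]>174))&(h[...,1]>170)&(h[...,2]>90)
for a in blobs(red,60): 
    d=cast(c,a[1],.092)[0][:2]-O; print(a,np.degrees(np.arctan2(d[1],d[0])))
snap('side','side3')
for f in('side0','side3'):
    h=hsv(ld(f)); red=((h[...,0]<6)|(h[...,0]>174))&(h[...,1]>170)&(h[...,2]>90); print(f,'red',blobs(red,20)); y=(h[...,0]>22)&(h[...,0]<34)&(h[...,1]>150)&(h[...,2]>120); print('yel',blobs(y,60))
E
```

```text
t 36.25 [0.5964 0.0066 0.0792] F [-4.7 -0.1  8.3] w 0.0004
(430, array([283.7, 125.7]), [276, 110, 16, 32]) lines [np.float64(56.5), np.float64(101.0), np.float64(152.0), np.float64(192.5)] gap mm 22.30677988589158 offset toward hinge mm 0.5370242717844809
0.0005200089089452705
(1404, array([ 84.2, 166.5]), [62, 147, 46, 40]) 93.26985333577773
(3943, array([527.4, 195.2]), [495, 151, 65, 100]) -89.94432306727343
side0 red [(102, array([340.1, 141.6]), [328, 139, 25, 7]), (216, array([274.3, 201.4]), [264, 195, 25, 13]), (43, array([312.9, 222. ]), [310, 218, 7, 8])]
yel [(179, array([210.6, 218.4]), [196, 204, 27, 22])]
side3 red [(103, array([339.8, 141.7]), [328, 139, 25, 7]), (197, array([273.6, 201.6]), [264, 195, 21, 12]), (45, array([280., 233.]), [277, 230, 7, 7])]
yel [(179, array([210.7, 218.4]), [196, 204, 28, 22])]
```

View pics/side3.png

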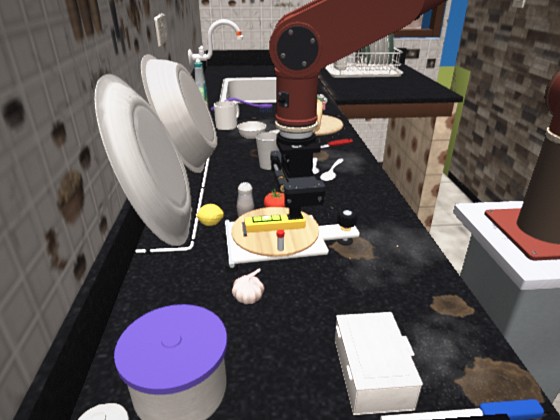

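Tomato (274,202), lemon (211,218), shaker and garlic are where they were at the start, and the bubble hasn't moved.

```bash
python3 -c "
from h import *
close_job()"
```

```text
the job is handed in; nothing more can be done
```

I turned the table one click clockwise, levelled the stand with the knob, and handed the job in at about 36 s with the closed fingers still pressing the pad.

- **Table:** The first push left the table about 0.12 rad short, because the spring did not draw it fully into the stop. I closed the jaws on the peg at the stop position. The peg then read 95.0° against 95.2° expected.
- **Knob:** A trial press showed the bubble 14.7 mm toward the hinge, so I turned the knob 1.467 rad clockwise in one grip.
- **Bubble:** With the level pressed flat, the bubble settled 0.5 mm from the middle of the lines. It read the same in a second picture 0.7 s later. The pad force was about 7–8 N, with 4–5 N sideways.
- **Other objects:** The tomato and lemon are within 1 pixel of their starting positions in the side view. The shaker and garlic look unmoved by eye.
- **Check that disagreed slightly:** The last oblique view put the peg at 93.3°. I put this down to the side of the red tip being visible from that angle. In the pictures the level still lies in line with the knob.

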